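Open a handleless touch-latch cupboard

TASK

Open the left-hand door of the small two-door cupboard on the counter; the doors have no handles, only push-to-open catches. First slide the butter tub that stands in front of it along the counter, out of the door's way; then press the door in near its free edge until the catch trips, let go so that it springs ajar by itself, and push it wide open from behind with a finger. Grasp and lift nothing, never let the door touch the tub, keep the right-hand door shut and leave the other things where they stand.

Things in the scene. Friction and masses are not known exactly. Their poses are not given: they have to be found in the camera images.
- cupboard: counter-top cupboard, fixed: pale grey carcass 140 (deep, x) x 380 (wide, y) x 205 (high) mm with two green handleless doors side by side. Origin: centre of its underside; z up, the doors face its -x, the left-hand door (as the robot sees it) is on its +y side. Closed doors: front faces at x = -0.092, inner faces at x = -0.076; they meet at y = 0
- door_left (a joint): angle of the left-hand door, rad: 0 shut and latched; grows as its free edge swings towards the robot and left, stop at 1.75; pressed in: stop at -0.03. Pressed past about -0.017 (3 mm at the free edge) the catch trips; when let go, a slow spring plunger pushes the door to about 0.43 (75 mm gap at the free edge), where it stays; from there it swings freely. Pushed in to its stop again, it latches
- left_panel: the left-hand door leaf, 16 x 185.5 x 187 mm, lower edge 14 mm and top edge 201 mm above the counter; origin on its hinge line (upright, at the leaf's outer left edge, on its inner face) at counter height; its own x points into the cupboard, and the leaf runs from the origin along its own -y
- door_left_press (a point): point on the front face of the left-hand door, 25 mm from its free edge and 20 mm below its top edge: a good place to press (takes 5 to 6 N here, more nearer the hinge); moves with the door
- door_left_hinge (a point): point on the left-hand door's hinge line, at the height of the door's top edge
- door_left_edge (a point): top inner corner of the left-hand door's free edge (the edge at the cupboard's middle); 185.5 mm from the hinge line; moves with the door
- door_right (a joint): angle of the right-hand door, rad: 0 shut and latched; it has the same catch and must stay shut
- butter_tub: closed plastic butter tub, green lid and white printed sides, 96 (x) x 137 (y) x 53 (high) mm, about 0.3 kg, loose on the counter in front of the left-hand door; origin: centre of its underside
- salt_jar: small spice jar, 40 mm across, 105 high, by the right-hand front corner of the cupboard; bystander; origin: centre of its underside
- milk_tin: tin, 75 mm across, 58 high, on the counter at the left; bystander; origin: centre of its underside
- tape_roll: roll of brown tape, 92 mm across, 48 high, on top of the cupboard at the right; bystander; origin: centre of its underside
- order_pad: black notebook 128 x 93 x 16 mm on top of the cupboard; bystander; origin: centre of its underside

How it is judged (in metres and radians):
On the way, in this order (a step that is already met when the one before it is completed fails the run):
1. the butter tub has been slid away from where it stood, more than 50 mm, before the door is pressed (distance of butter_tub from where it was at the start of the episode above 0.05 m and value of joint door_left below 0.05 rad), for 0.2 s.
2. the left-hand door is pressed in until its catch trips (value of joint door_left below -0.013 rad), for 0.02 s.
3. the left-hand door, let go, has sprung ajar by itself (value of joint door_left between 0.25 and 0.8 rad and contact force between the fingers and left_panel below 0.3 N), for 0.2 s.
At the end, for the whole second after the job is handed in: The left-hand door stands open by more than 1.3 rad (about 75 degrees), the right-hand door is shut (below 0.03 rad), and the butter tub stands flat and still on the counter, away from where it stood and not touching the door (value of joint door_left above 1.3 rad and value of joint door_right below 0.03 rad and distance of butter_tub from where it was at the start of the episode above 0.05 m and height (world z) of butter_tub between -0.01 and 0.01 m and angle between butter_tub's own z axis and vertical below 0.1 rad and linear speed of butter_tub below 0.02 m/s and contact force between left_panel and butter_tub below 0.3 N).
It fails at once if the butter tub is lifted (more than 12 mm) or tipped over 0.25 rad (height (world z) of butter_tub above 0.012 m or angle between butter_tub's own z axis and vertical above 0.25 rad).
It fails at once if the left-hand door touches the butter tub with more than 1 N (contact force between left_panel and butter_tub above 1 N).
It fails at once if the right-hand door comes open (more than 0.05 rad) (value of joint door_right above 0.05 rad).
It fails at once if a bystander (jar, tin, tape roll or notebook) is shifted or lifted more than 25 mm (distance of any of salt_jar, milk_tin, tape_roll, order_pad from where it was at the start of the episode above 0.025 m).
It also fails if it takes over 58 s, if anything falls off the work surface, if the arm or the gripper's body presses on something with over 40 N, if the wrist force passes 120 N, or if a joint passes its speed limit or range.

ROBOT

A 6-joint arm with a two-finger parallel gripper is mounted at the origin on a cart in front of the work surface, level with it; the furniture and walls round the work are solid. World frame = base frame: x ahead of the robot, y to its left, z up, the work surface at z = 0. Lengths are in m, angles in degrees, forces in N, time in s.
With the tool pointing down it reaches from about 0.3 to 0.75 m from the base axis. Payload 8.5 kg.
Tool frame: the origin (TCP) lies on the centre line of the jaws, within the pads' length; the fingertips stand 11 mm ahead of it and the grasp point (between the pads) lies 8 mm behind it; z points along the fingers, y is the line along which they close (so a half turn about z gives the same grasp; the last joint's range is limited). The gripper opens to 85 mm and grips with 20 to 120 N. Pads are 22 mm wide; open, the fingers measure 114 mm over their backs; the gripper's body (76 mm by 85 mm) begins 54 mm behind the grasp point. The pads swing forward as they close: fully open they stand 13 mm farther back than shut.
Start: joints at [-89.112, 21.807, 74.336, -0, 83.858, -12.336], TCP at [0.126, -0.535, 0.242] pointing down, gripper open.
Joint ranges: [-178.18, 178.18], [-50.72, 133.34], [12.68, 142.11], [-81.47, 261.47], [9.98, 163.14], [-165.26, 165.26]. Speed limits (degrees/s): [136.94, 136.94, 180, 180, 180, 180].

INTERFACE

Orientations are given as a 3x3 rotation matrix whose columns are the frame's x, y, z axes.
In Python, from rig import env, probe_bus, get_image gives the robot as it stands (env), with the cameras as plain functions and the readings (probe_bus).
- The arm moves only by the shell command python3 nudge.py FILE [FORCE], which reads ROWS from the file FILE. ROWS is a JSON list of rows, 1 to 10 of them, each of 5 numbers: dx, dy, dz in parts of the range, where 1.0 means 0.5 m, then a turn about the tool's z in parts of the range, where 1.0 means 60 degrees, then the finger opening in m; each row shifts and turns the commanded pose from where the row before left it, along the tool's axes as they then stand; what a row does not reach is not made up. A row lasts 1/10 s, in which the tool goes at most 0.05 m and 8.59 degrees, less where a joint would pass 70% of its speed; a pose out of reach is approached as far as the arm can. The fingers move at their own pace and stop on an object; FORCE is the grip in N (left out, the last holds). Time passes only in rows, so rows that do not move let the fingers close. It prints the time, the measured TCP pose, the force, the opening and the grip force at its end. No shift or turn number may pass 1 either way. Input that does not fit is refused with a message, and nothing moves.
- probe_bus.observe(): the state, without advancing time (a new reading comes with each control period).
- get_image(name): name is "scene" or "top"; returns a dict with "pixels" (420x560x3 uint8, red, green, blue), "K" (3x3 intrinsics, pixels), "distortion" ([k1, k2, p1, p2, k3] as OpenCV has them; the pictures are not rectified), "extrinsics" (4x4, takes a point from world to camera coordinates). Camera axes: x right, y down, z forward; pixel columns grow to the right and rows downward; lengths in m; the calibration is good to about 2 mm. A picture is of the moment at which its call begins. There is no depth.
- env.close_job(): hands the job in; it is judged then, once.
The state is a dict: "time_s": time; "q": joint angles; "qvel": joint speeds; "joint_efforts": joint torques, N m; "position": TCP position; "tool_rot": TCP orientation; "ft_force": force on the tool from outside, world axes, zero at the start; "wrist_torque": the same for the moment, N m; "grip_width": finger opening in m; "gripper_force": force on a finger pad.
Only numpy, scipy, OpenCV 4.12 (cv2) and the standard library are available. Lean on these libraries where they do the work, as an engineer would, in place of code of your own. Each camera call takes 0.05 s, during which the arm holds its last target. There are 200 camera calls.

## Working session

There is one attempt and no reset: what is moved stays moved. The work goes in short steps, Python scripts to look and compute and a shell command to move; the robot and the scene stay as the last step left them, time stands still between calls to the robot, and variables do not carry over. Pictures are saved under pics/ and viewed, at most 10 in all, crops included, and the job is handed in when it is done.

```bash
ls; mkdir -p pics
python3 - <<'E'
from rig import env, probe_bus, get_image
import cv2,numpy as np
for n in("scene","top"):
    r=get_image(n); cv2.imwrite(f"pics/{n}0.png",r["pixels"][...,::-1]); print(n,np.round(r["K"],1).tolist(),np.round(r["extrinsics"],3).tolist(),r["distortion"])
o=probe_bus.observe();print(o)
E
```

```text
nudge.py
pics
rig.py
scene [[520.9, 0.0, 274.8], [0.0, 520.9, 205.4], [0.0, 0.0, 1.0]] [[-0.551, -0.835, 0.01, 0.474], [-0.464, 0.296, -0.835, 0.353], [0.694, -0.464, -0.55, 0.961], [0.0, 0.0, 0.0, 1.0]] [-0.00370082  0.          0.          0.          0.        ]
top [[428.7, 0.0, 277.6], [0.0, 428.7, 212.9], [0.0, 0.0, 1.0]] [[-0.026, -0.999, -0.027, 0.194], [-0.994, 0.028, -0.102, 0.605], [0.103, 0.024, -0.994, 1.144], [0.0, 0.0, 0.0, 1.0]] [-0.10775976  0.          0.          0.          0.        ]
{'time_s': 0.1, 'q': array([-8.91135045e+01,  2.18375069e+01,  7.43778487e+01, -5.76494233e-04,
        8.38567676e+01, -1.23363037e+01]), 'qvel': array([ 0.02544318, -0.06546782, -0.14783818,  0.01641321, -0.00504993,
       -0.0088298 ]), 'joint_efforts': array([ 5.72990786e-03, -4.49215472e+01, -2.31656170e+01, -1.00349935e-04,
        3.62532417e-03,  1.69293435e-05]), 'position': array([ 0.12579274, -0.53518223,  0.24178505]), 'tool_rot': array([[ 9.73487716e-01,  2.28739297e-01, -2.94782388e-05],
       [ 2.28739152e-01, -9.73486937e-01,  1.25848047e-03],
       [ 2.59167259e-04, -1.23185811e-03, -9.99999208e-01]]), 'ft_force': array([-0.36717418,  0.8237109 , -0.49935136]), 'wrist_torque': array([-0.06366446, -0.01735026,  0.02334811]), 'gripper_force': 0.0, 'grip_width': 0.08519824518825066}
```

View pics/scene0.png

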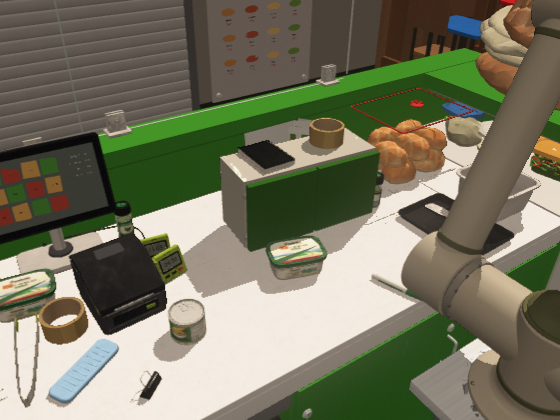

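View pics/top0.png

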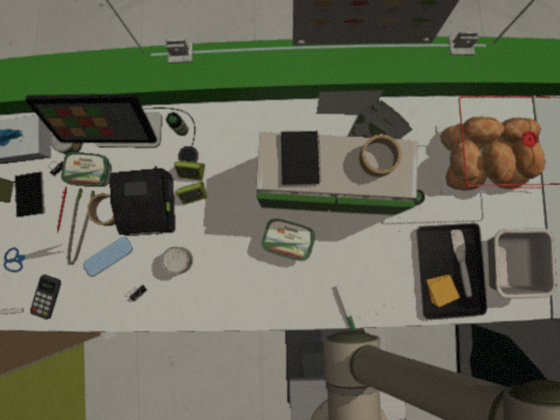

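Scene: doors from about (246,185) to (378,150), split near (317,165), and the tub at (297,257). Top: door front strip from (257,203) to (415,210), tub at (289,239), tin at (176,261). I'll zoom in on both views to pick corners.

Run:
```python
import cv2,numpy as np
s=cv2.imread("pics/scene0.png")[125:285,215:395]; t=cv2.imread("pics/top0.png")[125:270,245:430]
f=lambda a:cv2.convertScaleAbs(cv2.resize(a,None,fx=4,fy=4,interpolation=cv2.INTER_CUBIC),alpha=1.5,beta=15)
for n,a,x0,y0 in(("s",s,215,125),("t",t,245,125)):
    b=f(a)
    for x in range(0,a.shape[1],20):
        cv2.line(b,(4*x,0),(4*x,6),(0,0,255),1);cv2.putText(b,str(x0+x),(4*x,16),0,.4,(0,0,255),1)
    for y in range(0,a.shape[0],20):
        cv2.line(b,(0,4*y),(6,4*y),(0,0,255),1);cv2.putText(b,str(y0+y),(8,4*y+4),0,.4,(0,0,255),1)
    b=b[:600]; cv2.imwrite(f"pics/z{n}.png",b)
```

```text
(no output)
```

View pics/zs.png

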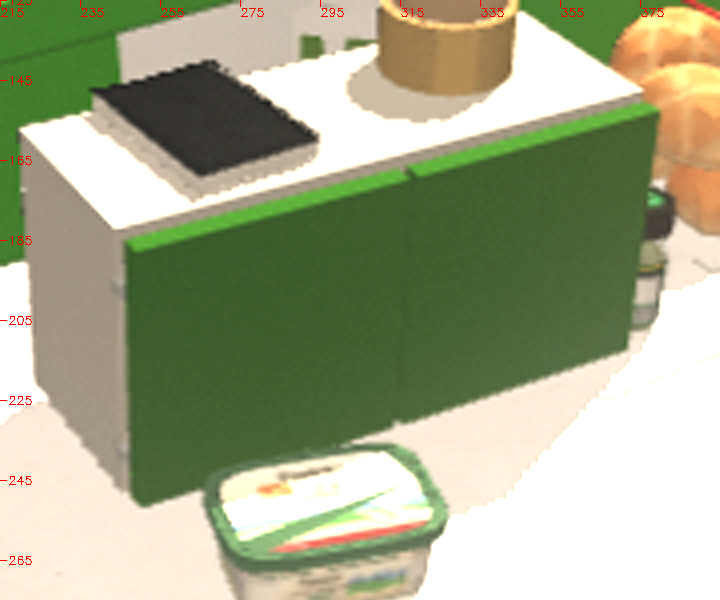

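View pics/zt.png

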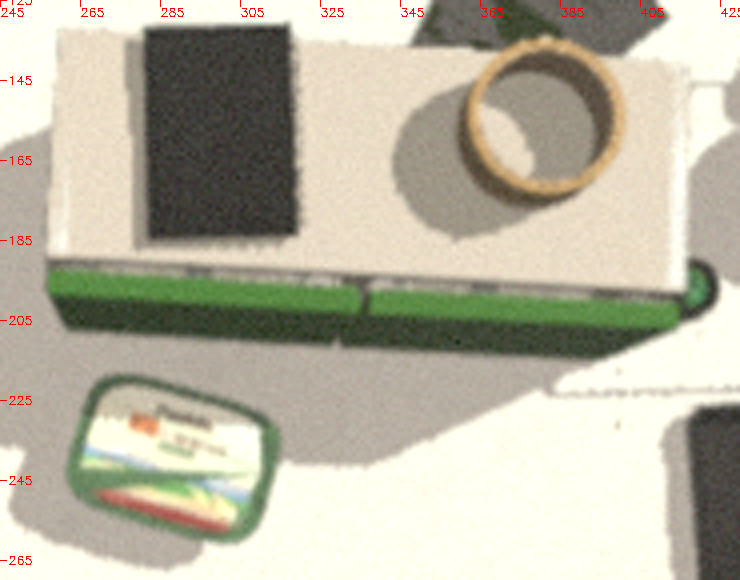

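```bash
cat > h.py <<'E'
import numpy as np,cv2
from rig import env, probe_bus, get_image
def cams():
    return {n:get_image(n) for n in("scene","top")}
def norm(c,p): return cv2.undistortPoints(np.array([[p]],float),c["K"],np.array(c["distortion"]))[0,0]
def plane(c,p,z):
    E=c["extrinsics"];d=E[:3,:3].T@np.append(norm(c,p),1);o=-E[:3,:3].T@E[:3,3]
    return o+d*(z-o[2])/d[2]
def tri(C,ps,pt):
    X=cv2.triangulatePoints(C["scene"]["extrinsics"][:3],C["top"]["extrinsics"][:3],norm(C["scene"],ps),norm(C["top"],pt))
    return (X[:3]/X[3]).ravel()
def show(C,n):
    for k in C: cv2.imwrite(f"pics/{k}{n}.png",C[k]["pixels"][...,::-1])
E
python3 - <<'E'
from h import *
np.set_printoptions(precision=4,suppress=True)
C=cams()
for n,a,b in(("hinge top front",(247.5,187.2),(257,198.5)),("mid",(317.3,169.1),(335.5,203)),("right",(379.2,152.5),(415,206.8)),("lid c",(296.5,252),(288.5,239.8))):
    print(n,tri(C,a,b),plane(C["top"],b,.201 if n!="lid c" else .053),plane(C["scene"],a,.201 if n!="lid c" else .053))
for p in((245+70/4,125+470/4),(245+120/4,125+375/4),(245+278/4,125+425/4),(245+230/4,125+542/4)): print("lid",plane(C["top"],p,.053))
im=C["top"]["pixels"][210:270,255:320];h=cv2.cvtColor(im,cv2.COLOR_RGB2HSV)
m=cv2.inRange(h,(35,70,20),(90,255,200));cs=cv2.findContours(m,0,2)[0];c=max(cs,key=cv2.contourArea)
q=cv2.boxPoints(cv2.minAreaRect(c))+[255,210];print(q)
P=np.array([plane(C["top"],p,.05) for p in q]);print(P,P.mean(0),np.linalg.norm(np.diff(P,axis=0),axis=1))
print("tin",plane(C["top"],(177,260),.058))
E
```

```text
hinge top front [0.6305 0.2247 0.2008] [0.6283 0.2216 0.201 ] [0.6331 0.2275 0.201 ]
mid [0.6142 0.039  0.2   ] [0.6122 0.0368 0.201 ] [0.6147 0.0424 0.201 ]
right [ 0.6001 -0.1499  0.1989] [ 0.5979 -0.1514  0.201 ] [ 0.5986 -0.1442  0.201 ]
lid c [0.536  0.1514 0.0456] [0.5346 0.1499 0.053 ] [0.5297 0.1584 0.053 ]
lid [0.5292 0.2199 0.053 ]
lid [0.5923 0.1847 0.053 ]
lid [0.5556 0.0795 0.053 ]
lid [0.4783 0.1141 0.053 ]
[[256.1554 242.1516]
 [266.3261 227.5312]
 [293.428  246.3847]
 [283.2573 261.0051]]
[[0.5307 0.2372 0.05  ]
 [0.5694 0.2088 0.05  ]
 [0.5167 0.1372 0.05  ]
 [0.4783 0.1656 0.05  ]] [0.5238 0.1872 0.05  ] [0.048  0.089  0.0477]
tin [0.4876 0.4516 0.058 ]
```

Units first: shifts go in shares of 0.5 m and turns go in shares of 60 degrees. So -7.6 degrees / 60 = -0.1267.

```bash
echo '[[0, 0, 0, -0.1267, 0.05], [0, 0, 0, -0.1267, 0.05], [0, 0, 0, -0.1267, 0.05], [0, 0, 0, -0.1267, 0.05], [0, 0, 0, -0.1267, 0.05], [0, 0, 0, -0.1267, 0.05], [0, 0, 0, -0.1267, 0.05], [0, 0, 0, -0.1267, 0.05]]' > mv.in && python3 nudge.py mv.in 20
echo '[[0.09, 0.02, 0, 0, 0.05], [0.09, 0.02, 0, 0, 0.05], [0.09, 0.02, 0, 0, 0.05], [0.09, 0.02, 0, 0, 0.05], [0.09, 0.02, 0, 0, 0.05], [0.09, 0.02, 0, 0, 0.05], [0.09, 0.02, 0, 0, 0.05], [0.09, 0.02, 0, 0, 0.05], [0.09, 0.02, 0, 0, 0.05], [0.09, 0.02, 0, 0, 0.05]]' > mv.in && python3 nudge.py mv.in
echo '[[0.09, 0.02, 0, 0, 0.05], [0.09, 0.02, 0, 0, 0.05], [0.09, 0.02, 0, 0, 0.05], [0.09, 0.02, 0, 0, 0.05], [0.09, 0.02, 0, 0, 0.05], [0.09, 0.02, 0, 0, 0.05], [0.09, 0.02, 0, 0, 0.05], [0.09, 0.02, 0, 0, 0.05], [0.09, 0.02, 0, 0, 0.05], [0.07, 0.02, 0, 0, 0.05]]' > mv.in && python3 nudge.py mv.in
cat >> h.py <<'E'
def go(x,y,z,ang=None):
    o=probe_bus.observe();R=o["tool_rot"];p=o["position"]
    print("t",round(o["time_s"],2),"p",np.round(p,4),"yang",round(float(np.degrees(np.arctan2(R[1,1],R[0,1]))),2),"d_tool",np.round(R.T@(np.array([x,y,z])-p),4),"F",np.round(o["ft_force"],1))
E
python3 -c "from h import *;go(.568,.265,.04)"
```

```text
time_s: 1.0
position: [0.1258, -0.5353, 0.2421]
tool_rot: [[0.27, 0.963, -0.0], [0.963, -0.27, 0.0], [0.0, -0.0, -1.0]]
ft_force: [0.6, -0.7, -0.1]
grip_width: 0.0504
gripper_force: 0.0
time_s: 2.0
position: [0.3462, -0.1285, 0.2425]
tool_rot: [[0.276, 0.961, 0.0], [0.961, -0.276, -0.0], [-0.0, 0.0, -1.0]]
ft_force: [1.4, -2.1, 0.5]
grip_width: 0.0502
gripper_force: 0.0
time_s: 3.0
position: [0.5635, 0.2677, 0.2419]
tool_rot: [[0.274, 0.962, -0.001], [0.962, -0.274, 0.0], [-0.0, -0.001, -1.0]]
ft_force: [0.6, -0.5, -0.5]
grip_width: 0.0503
gripper_force: 0.0
t 3.0 p [0.5635 0.2677 0.2419] yang -15.9 d_tool [-0.0013  0.0052  0.2019] F [ 0.6 -0.5 -0.5]
```

To row units: 0.04 m / 0.5 = 0.08, 0.002 m / 0.5 = 0.004.

```bash
echo '[[0, 0.004, 0.08, 0, 0.05], [0, 0.004, 0.08, 0, 0.05], [0, 0, 0.08, 0, 0.05], [0, 0, 0.08, 0, 0.05], [0, 0, 0.08, 0, 0.05], [0, 0, 0, 0, 0.05]]' > mv.in && python3 nudge.py mv.in | head -3
echo '[[-0.03, 0, 0, 0, 0.05], [-0.03, 0, 0, 0, 0.05], [-0.03, 0, 0, 0, 0.05], [-0.03, 0, 0, 0, 0.05], [-0.03, 0, 0, 0, 0.05], [-0.03, 0, 0, 0, 0.05], [-0.03, 0, 0, 0, 0.05]]' > mv.in && python3 nudge.py mv.in
python3 - <<'E'
from h import *
C=cams();cv2.imwrite("pics/p1.png",np.hstack([C["scene"]["pixels"][120:320,200:400],C["top"]["pixels"][120:320,200:400]])[...,::-1].repeat(2,0).repeat(2,1))
E
```

```text
time_s: 3.6
position: [0.5641, 0.2633, 0.0373]
tool_rot: [[0.275, 0.961, -0.01], [0.961, -0.275, -0.003], [-0.005, -0.009, -1.0]]
time_s: 4.3
position: [0.5378, 0.162, 0.0427]
tool_rot: [[0.275, 0.961, 0.001], [0.961, -0.275, 0.0], [0.0, 0.001, -1.0]]
ft_force: [1.6, 3.5, 2.7]
grip_width: 0.0499
gripper_force: 1.9
```

View pics/p1.png

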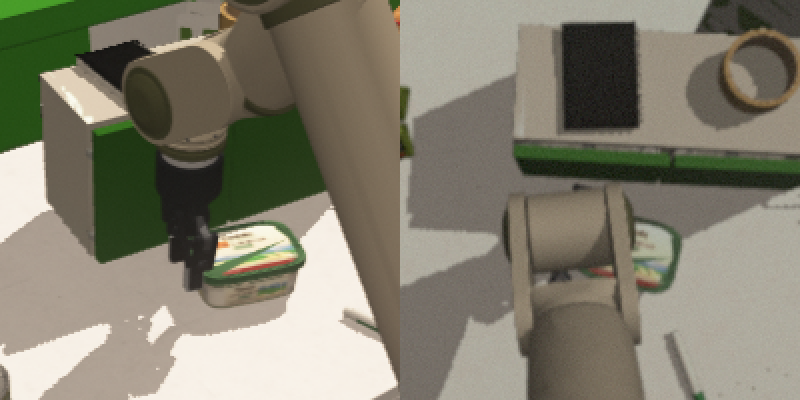

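The two fingers push the tub squarely: in the left half it stands flat at about (250,265), moved to the right. I'll push it on, then back off and lift.

To row units: -0.015 m / 0.5 = -0.03, -0.01 m / 0.5 = -0.02.

```bash
echo '[[-0.03, 0, 0, 0, 0.05], [-0.03, 0, 0, 0, 0.05], [-0.03, 0, 0, 0, 0.05], [-0.03, 0, 0, 0, 0.05], [-0.03, 0, 0, 0, 0.05], [-0.03, 0, 0, 0, 0.05], [-0.03, 0, 0, 0, 0.05], [-0.03, 0, 0, 0, 0.05], [-0.02, 0, 0, 0, 0.05], [0, 0, 0, 0, 0.05]]' > mv.in && python3 nudge.py mv.in
echo '[[0.03, 0, 0, 0, 0.05], [0.06, 0, 0, 0, 0], [0, 0, -0.08, 0.0317, 0], [0, 0, -0.08, 0.0317, 0], [0, 0, -0.08, -0.125, 0], [0, 0, -0.08, -0.125, 0], [0, 0, 0, 0, 0]]' > mv.in && python3 nudge.py mv.in
python3 - <<'E'
from h import *
# cupboard frame
hf=np.array([.6305,.2247]);yc=np.array([.0305,.3747]);yc/=np.linalg.norm(yc);xc=np.array([yc[1],-yc[0]])
press=hf-yc*.1605; print("xc",xc,"yc",yc,"press",press,"hinge",hf+.016*xc)
t=press-xc*.05; go(*t,.185)
C=cams();cv2.imwrite("pics/p2.png",np.hstack([C["scene"]["pixels"][120:320,200:400],C["top"]["pixels"][120:320,200:400]])[...,::-1].repeat(2,0).repeat(2,1))
E
```

```text
time_s: 5.4
position: [0.502, 0.0368, 0.0424]
tool_rot: [[0.277, 0.961, -0.0], [0.961, -0.277, -0.0], [-0.0, -0.0, -1.0]]
ft_force: [-0.6, -1.0, 0.4]
grip_width: 0.0502
gripper_force: 0.0
time_s: 6.1
position: [0.5165, 0.0816, 0.2075]
tool_rot: [[0.079, 0.997, 0.01], [0.997, -0.079, -0.001], [-0.0, 0.01, -1.0]]
ft_force: [0.1, 0.8, 0.7]
grip_width: 0.0001
gripper_force: 0.0
xc [ 0.99670352 -0.08113012] yc [0.08113012 0.99670352] press [0.61747862 0.06472909] hinge [0.64644726 0.22340192]
t 6.1 p [0.5165 0.0816 0.2075] yang -4.56 d_tool [-0.0088  0.0518  0.023 ] F [0.1 0.8 0.7]
```

View pics/p2.png

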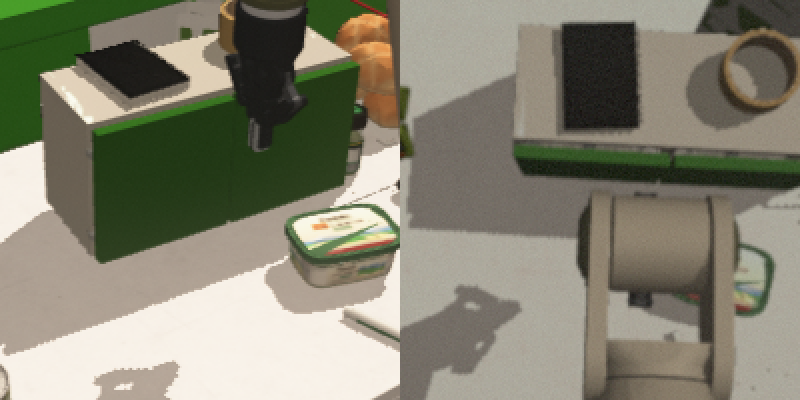

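The tub now stands flat at about (340,240) in the left half, well clear of the left door. Next I'll approach and press the door.

To row units: 0.04 m / 0.5 = 0.08, 0.02 m / 0.5 = 0.04.

```bash
echo '[[-0.018, 0.02, 0.04, 0, 0], [0, 0.08, 0, 0, 0], [0, 0.03, 0, 0, 0], [0, 0.014, 0, 0, 0], [0, 0, 0, 0, 0]]' > mv.in && python3 nudge.py mv.in
for i in 1; do echo '[[0, 0.008, 0, 0, 0], [0, 0.008, 0, 0, 0], [0, 0, 0, 0, 0]]' > mv.in && python3 nudge.py mv.in; done
python3 -c "
from h import *;go(.6175,.0647,.185)"
```

```text
time_s: 6.7
position: [0.5854, 0.0665, 0.1808]
tool_rot: [[0.084, 0.996, -0.003], [0.996, -0.084, 0.0], [-0.0, -0.003, -1.0]]
ft_force: [-0.3, -0.2, -1.0]
grip_width: 0.0
gripper_force: 0.0
time_s: 7.0
position: [0.5936, 0.0659, 0.1825]
tool_rot: [[0.083, 0.997, 0.0], [0.997, -0.083, -0.0], [0.0, 0.0, -1.0]]
ft_force: [-0.0, -0.6, -0.4]
grip_width: 0.0001
gripper_force: 0.0
t 7.0 p [0.5936 0.0659 0.1825] yang -4.78 d_tool [ 0.0008  0.0239 -0.0025] F [-0.  -0.6 -0.4]
```

To row units: 0.003 m / 0.5 = 0.006.

```bash
echo '[[0, 0.006, 0, 0, 0], [0, 0.006, 0, 0, 0], [0, 0, 0, 0, 0]]' > mv.in && python3 nudge.py mv.in|sed -n 2p\;4p
echo '[[0, 0.006, 0, 0, 0], [0, 0, 0, 0, 0]]' > mv.in && python3 nudge.py mv.in|sed -n 2p\;4p
echo '[[0, 0.004, 0, 0, 0], [0, 0, 0, 0, 0]]' > mv.in && python3 nudge.py mv.in|sed -n 2p\;4p
```

```text
position: [0.5998, 0.0652, 0.1823]
ft_force: [0.3, 0.4, 0.1]
position: [0.6025, 0.065, 0.1823]
ft_force: [-0.9, -0.9, 0.8]
position: [0.6042, 0.0647, 0.1823]
ft_force: [-3.9, -0.9, 2.5]
```

To row units: 0.002 m / 0.5 = 0.004.

```bash
echo '[[0, 0.004, 0, 0, 0], [0, 0, 0, 0, 0]]' > mv.in && python3 nudge.py mv.in|sed -n 2p\;4p
echo '[[0, 0.002, 0, 0, 0], [0, 0, 0, 0, 0]]' > mv.in && python3 nudge.py mv.in|sed -n 2p\;4p
echo '[[0, 0.002, 0, 0, 0], [0, 0, 0, 0, 0]]' > mv.in && python3 nudge.py mv.in|sed -n 2p\;4p
```

```text
position: [0.6062, 0.0644, 0.1823]
ft_force: [-5.4, -2.5, 2.4]
position: [0.6072, 0.0643, 0.1823]
ft_force: [-4.0, -2.4, 2.8]
position: [0.608, 0.0642, 0.1823]
ft_force: [-5.6, -2.7, 2.5]
```

To row units: 0.001 m / 0.5 = 0.002.

```bash
echo '[[0, 0.002, 0, 0, 0], [0, 0, 0, 0, 0]]' > mv.in && python3 nudge.py mv.in|sed -n 2p\;4p
echo '[[0, -0.06, 0, 0, 0], [0, -0.1, 0, 0, 0], [0, -0.1, 0, 0, 0], [0, 0, -0.08, 0, 0], [0, 0, -0.08, 0, 0], [0, 0, 0, 0, 0], [0, 0, 0, 0, 0], [0, 0, 0, 0, 0], [0, 0, 0, 0, 0], [0, 0, 0, 0, 0]]' > mv.in && python3 nudge.py mv.in
python3 - <<'E'
from h import *
C=cams();cv2.imwrite("pics/p3.png",np.hstack([C["scene"]["pixels"][120:320,200:400],C["top"]["pixels"][120:320,200:400]])[...,::-1].repeat(2,0).repeat(2,1))
E
```

```text
position: [0.6081, 0.0641, 0.1823]
ft_force: [-11.1, -2.1, 5.1]
time_s: 9.5
position: [0.4799, 0.0753, 0.2615]
tool_rot: [[0.083, 0.997, -0.002], [0.997, -0.083, 0.0], [0.0, -0.002, -1.0]]
ft_force: [-0.6, -0.0, 0.4]
grip_width: 0.0001
gripper_force: 0.0
```

View pics/p3.png

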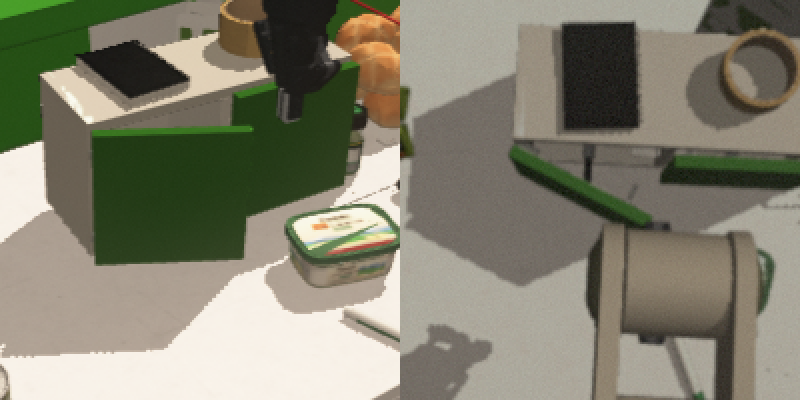

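The door is ajar, with its edge at about (650,218) in the right half, and the tub is clear. I'll compute the insertion point and the arc for the push from behind.

Run:
```python
from h import *
C=cams();print(plane(C["top"],(200+(645-400)/2,120+212/2),.201))
go(.601,.071,.26)
H=np.array([.6464,.2234]);R=probe_bus.observe()["tool_rot"];p=np.array([.601,.071])
for a in(-115,-125,-135,-145,-155,-165,-172,-178):
    q=H+.159*np.array([np.cos(np.radians(a)),np.sin(np.radians(a))]);d=R.T@np.append(q-p,0);print(a,q.round(3),d.round(4));p=q
```

```text
[0.55878619 0.06937621 0.201     ]
t 9.7 p [0.48   0.0753 0.2621] yang -4.78 d_tool [0.0058 0.1209 0.0021] F [-0.7 -0.5 -0.1]
-115 [0.579 0.079] [ 0.0065 -0.0224  0.    ]
-125 [0.555 0.093] [ 0.0118 -0.0251  0.    ]
-135 [0.534 0.111] [ 0.016  -0.0226  0.    ]
-145 [0.516 0.132] [ 0.0197 -0.0195  0.    ]
-155 [0.502 0.156] [ 0.0228 -0.0158  0.    ]
-165 [0.493 0.182] [ 0.0252 -0.0116  0.    ]
-172 [0.489 0.201] [ 0.0186 -0.0054  0.    ]
-178 [0.487 0.218] [ 0.0164 -0.0028  0.    ]
```

To row units: 0.041 m / 0.5 = 0.082, 0.04 m / 0.5 = 0.08.

```bash
echo '[[0.006, 0.08, 0, 0, 0], [0.006, 0.08, 0, 0, 0], [0, 0.082, 0, 0, 0], [0, 0, 0, 0, 0], [0, 0, 0.06, 0, 0], [0, 0, 0.06, 0, 0], [0, 0, 0.06, 0, 0], [0, 0, 0, 0, 0]]' > mv.in && python3 nudge.py mv.in|sed -n 2p\;4p
echo '[[0.006, -0.022, 0, 0, 0], [0.006, -0.022, 0, 0, 0], [0.012, -0.025, 0, 0, 0], [0.012, -0.025, 0, 0, 0], [0.016, -0.023, 0, 0, 0], [0.016, -0.023, 0, 0, 0]]' > mv.in && python3 nudge.py mv.in
python3 - <<'E'
from h import *
C=cams();cv2.imwrite("pics/p4.png",np.hstack([C["scene"]["pixels"][120:320,200:400],C["top"]["pixels"][120:320,200:400]])[...,::-1].repeat(2,0).repeat(2,1))
E
```

```text
position: [0.599, 0.0713, 0.1687]
ft_force: [-0.3, -0.1, -0.1]
time_s: 11.1
position: [0.5339, 0.1114, 0.1736]
tool_rot: [[0.083, 0.997, 0.002], [0.997, -0.083, 0.0], [0.0, 0.002, -1.0]]
ft_force: [0.4, -0.2, 1.1]
grip_width: 0.0002
gripper_force: 0.5
```

View pics/p4.png

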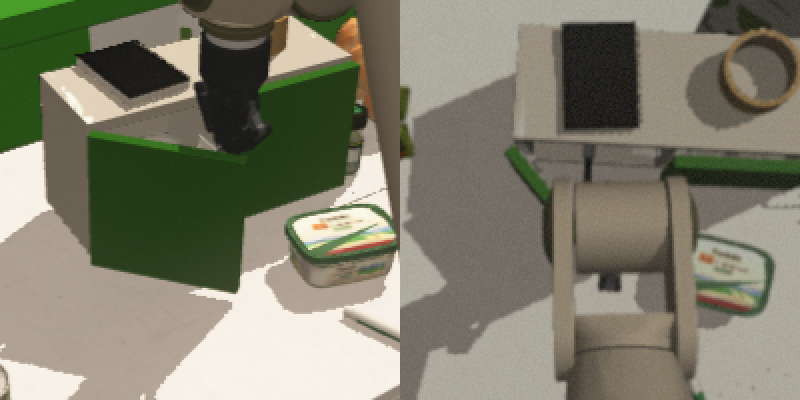

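The finger is behind the leaf and the door is following, with its edge now at about (240,290). I'll continue the arc, then back off and lift.

To row units: 0.0125 m / 0.5 = 0.025, 0.0115 m / 0.5 = 0.023.

```bash
echo '[[0.02, -0.02, 0, 0, 0], [0.02, -0.02, 0, 0, 0], [0.023, -0.016, 0, 0, 0], [0.023, -0.016, 0, 0, 0], [0.025, -0.012, 0, 0, 0], [0.025, -0.012, 0, 0, 0], [0.0186, -0.006, 0, 0, 0], [0.0186, -0.006, 0, 0, 0], [0.016, -0.002, 0, 0, 0], [0.016, -0.002, 0, 0, 0]]' > mv.in && python3 nudge.py mv.in
echo '[[0, 0, 0, 0, 0], [-0.04, 0, 0, 0, 0], [-0.04, 0, 0, 0, 0], [0, 0, -0.08, 0, 0], [0, 0, -0.08, 0, 0], [-0.1, 0, 0, 0, 0], [-0.1, 0, 0, 0, 0], [-0.1, 0, 0, 0, 0], [0, 0, 0, 0, 0]]' > mv.in && python3 nudge.py mv.in|sed -n 1,4p
python3 - <<'E'
from h import *
C=cams();cv2.imwrite("pics/p5.png",np.hstack([C["scene"]["pixels"][120:320,200:400],C["top"]["pixels"][120:320,200:400]])[...,::-1].repeat(2,0).repeat(2,1))
E
```

```text
time_s: 12.2
position: [0.4869, 0.2184, 0.1723]
tool_rot: [[0.083, 0.997, -0.0], [0.997, -0.083, -0.0], [-0.0, -0.0, -1.0]]
ft_force: [-1.1, -0.3, -0.9]
grip_width: 0.0001
gripper_force: 0.0
time_s: 13.1
position: [0.4709, 0.0235, 0.2524]
tool_rot: [[0.09, 0.996, 0.0], [0.996, -0.09, -0.001], [-0.001, 0.0, -1.0]]
ft_force: [0.6, 0.4, -0.1]
```

View pics/p5.png

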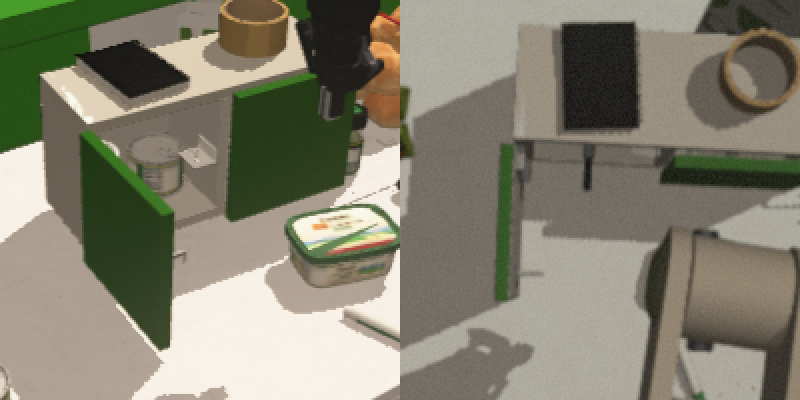

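The leaf runs from (507,145) to (505,300) in the top view, about 90° open. The right door is shut and the tub stands clear, so I'm handing in.

```bash
python3 -c "
from rig import env, probe_bus, get_image
print(env.close_job())"
```

```text
the job is handed in; nothing more can be done
None
```

The job is handed in (no verdict was returned): the last pictures show the left-hand door about 90° open, the right-hand door shut, and the butter tub flat on the counter and clear of the door.

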